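# Clamp a power module in the board fixture to the click

## Robot

A 6-joint arm with a two-finger parallel gripper is mounted at the origin on the work surface. World frame = base frame: x ahead of the robot, y to its left, z up, the work surface at z = 0. Lengths are in m, angles in degrees, forces in N, time in s.
With the tool pointing down it reaches from about 0.3 to 0.75 m from the base axis. Payload 8.5 kg.
Tool frame: the origin (TCP) lies at the very end of the fingers, on their centre line; the grasp point (between the pads) lies 19 mm behind it; x points along the fingers, y is the direction in which the jaws open and shut, and the axes are right-handed (so a half turn about x gives the same grasp; the last joint's range is limited). The gripper opens to 85 mm and grips with 20 to 120 N. Pads are 22 mm wide; open, the fingers measure 114 mm over their backs; the gripper's body (76 mm by 85 mm) begins 54 mm behind the grasp point. The pads swing forward as they close: fully open they stand 13 mm farther back than shut.
Start: joints at [61.117, 21.807, 74.336, -0, 83.858, -12.336], TCP at [0.157, 0.527, 0.231] pointing down, gripper open.
Joint ranges: [-178.18, 178.18], [-50.72, 133.34], [12.68, 142.11], [-81.47, 261.47], [9.98, 163.14], [-165.26, 165.26]. Speed limits (degrees/s): [136.94, 136.94, 180, 180, 180, 180].

## Interface

Orientations are given as a 3x3 rotation matrix whose columns are the frame's x, y, z axes.
In Python, from rig import env, cams, models gives the robot as it stands.
- The arm moves only by the shell command python3 -m crank 'ROWS' [OPENING] [FORCE]. ROWS is JSON, one flat list of numbers, 6 for each row, row after row: the shift along the tool's x, y, z in mm, then the turn, a rotation vector about the tool's x, y, z in rad. In form: [x, y, z, wx, wy, wz, x, y, z, wx, wy, wz, ...]. A call has 1 to 10 rows; each row is the pose to reach, as a shift and turn from the pose measured when the call began, along the tool's axes at that moment; what a row does not reach only later rows make up. A row lasts 1/12 s, in which the tool goes at most 41.7 mm and 7.16 degrees, less where a joint would pass 70% of its speed; a pose out of reach is approached as far as the arm can. A call with a gripper value outside its range is refused whole. OPENING is the opening, from 0 (shut) to 1 (fully open), set as the call begins (- or left out, the last holds). The fingers move at their own pace and stop on an object; FORCE is the grip in N (left out, the last holds). Time passes only in rows, so rows that repeat a pose let the fingers close. It gives the time, the measured TCP pose, the force and the opening at its end, in the units of the state.
- env.observe(): the state, without advancing time (a new reading comes with each control period).
- cams.get_image(name): name is "side" or "top" or "wrist"; returns a dict with "color" (420x560x3 uint8, red, green, blue), "depth" (420x560 float32, m along the optical axis (not along the pixel's ray), 0 where there is no reading), "fx", "fy", "cx", "cy" (pixels), "world_from_camera" (4x4, takes a point from camera to world coordinates). Camera axes: x right, y up, looking along -z (the intrinsics and any distortion apply to the point x, -y, -z); pixel columns grow to the right and rows downward; lengths in m; the calibration is good to about 2 mm. A picture is of the moment at which its call begins.
- env.close_job(): hands the job in, once; it reports no verdict.
Trained networks look in the newest picture that a camera, given by its name, has taken for a name from the list of things; names that differ only in an ending like _2 or _b are one class to them, and where a whole thing is asked for, a point or a joint stands for the part that bears it (a point fixed in the world has none). Each returns a list of dicts, best first, with "p" (0 to 1); they miss things now and then, are a little off and sometimes report something else, mostly with a low value. They report only what shows in the picture. A call takes as long as a camera call. They do not tell look-alikes from the thing itself.
- models.boxes_of(camera, query): "location" ([x, y, z] in m, in the coordinates of the camera as it stood for that picture, good to about 4 mm: the middle of the surface that is visible of it).
- models.landmark_of(camera, query): "location" ([x, y, z] in m, in the coordinates of the camera as it stood for that picture, good to about 4 mm: a listed point, or the origin of a listed thing).
The state is a dict: "time_s": time; "q": joint angles; "qvel": joint speeds; "joint_efforts": joint torques, N m; "position": TCP position; "tool_rot": TCP orientation; "ft_force": force on the tool from outside, world axes, zero at the start; "wrist_torque": the same for the moment, N m; "grip_width": finger opening in m.
Only numpy, scipy, OpenCV 4.12 (cv2) and the standard library are available. Lean on these libraries where they do the work, as an engineer would, in place of code of your own. Each camera call takes 0.05 s, during which the arm holds its last target. There are 200 camera calls.

## Task

Push the circuit-board module along the fixture until it rests against the end stop, then swing the clamp lever counter-clockwise (seen from above) to clamp it against the rear fence. The lever has a torque clutch: stop at the first click, when the lever suddenly gives way at its hub, before it runs on to the end of its free play, and let it spring back straight. Leave the module clamped in the corner of the stop and the fence, and leave the other things on the bench alone.

Things in the scene. Friction and masses are not known exactly. Their poses are not given: they have to be found in the camera images.
- fixture: Clamping fixture, bolted down: aluminium plate 12 mm thick, x -125 to 125, y -127 to 103 mm from the origin (under the plate, z up). On it, tops at z = 30: end stop, a dark bar across the +x end, face at x = 90, y -26 to 86; rear fence, a dark bar along x on the +y side, face at y = 70, x -110 to 90. The -x end is open; the jaw closes from -y.
- corner (a point): Inner corner at plate-top height where the end stop's face and the rear fence's face meet; fixture coordinates (90, 70, 12) mm, axes as the fixture's.
- module: The work: green circuit board on a finned aluminium heat sink, 110 (x) x 80 (y) x 22 mm, components up to 32 mm high, 0.25 to 0.5 kg, loose on the plate (slides with 1 to 4 N). Origin at the centre of its underside, z up. Starts 12 to 40 mm short of the end stop, 3 to 6 mm off the fence, nearly square. In place, its origin lies (-55, -40, 0) mm from corner.
- jaw: Steel jaw, 100 (x) x 22 (y) x 22 mm, that slides towards the rear fence (+y of the fixture), 15 mm per radian of the cam. Origin at the middle of the lower edge of its clamping face.
- cam (a joint): Angle (rad) of the steel cam hub about the upright pivot; grows counter-clockwise from above as the jaw closes. At 0 the straight lever points 115 degrees clockwise of the fixture's +x and the jaw is fully open; starts at 0 to 0.35. Steady friction, 0.8 N m: it stays where it is left. The jaw pinches the module at about 0.9.
- lever (a joint): The clutch: angle (rad) of the lever on the cam hub. 0 (within 0.02) = straight, lever tail over the hub's index finger, until the torque reaches 1.3 N m; then it clicks (no sound): it gives way counter-clockwise, resistance more than halving by the end of its free play at 0.30, where it is solid. A click counts from 0.05; past 0.25 is too far. Springs back to 0 when released.
- pivot (a point): On the axis of cam and lever, at the height of the lever's centre line: fixture coordinates (0, -85, 58) mm. The hub is 60 mm across; top of the lever's hub 72 mm above the bench.
- lever_end (a point): Free end of the lever, on its centre line, 150 mm from pivot and at the same height (58 mm). The round black grip is 20 mm thick and runs from 68 to 150 mm from the pivot, level; a 12 mm shank nearer the hub. Push it sideways with shut fingers from its clockwise side.
- multimeter: Bystander: grey hand multimeter lying flat, 150 x 75 x 32 mm, origin under its centre.
- screwdriver: Bystander: screwdriver with a black handle, 180 mm long, lying on the bench.
- spool: Bystander: grey wire spool standing upright, 56 mm across, 50 mm high, origin under its centre.
- jar: Bystander: amber glass jar with a lid, 56 mm across, 60 mm high, origin under its centre.
Not all that is in view belongs to the job. What is shaped like the module but yellow is not meant.

How it is judged (in metres and radians):
On the way, in this order (a step that is already met when the one before it is completed fails the run):
1. the module rests against the end stop (within 3 mm), square with the fixture, while the jaw is still open (x of module in the frame of corner above -0.058 m and angle between the x axis of module and the x axis of fixture, either way round below 0.05 rad and value of joint cam below 0.7 rad), for 0.1 s.
2. the clutch clicks (lever past 0.05 rad on its hub) with the module in the corner and the jaw on it (value of joint lever above 0.05 rad and contact force between jaw and module above 8 N and x of module in the frame of corner above -0.058 m and angle between the x axis of module and the x axis of fixture, either way round below 0.05 rad and y of module in the frame of corner above -0.043 m and z of module in the frame of corner below 0.004 m), for 0.02 s.
At the end, for the whole second after the job is handed in: The module lies flat on the plate in the corner, within 3 mm of the end stop and of the rear fence and square within 0.05 rad, clamped by the jaw with more than 8 N; the lever is back straight (below 0.04 rad) and all is at rest (x of module in the frame of corner above -0.058 m and angle between the x axis of module and the x axis of fixture, either way round below 0.05 rad and y of module in the frame of corner above -0.043 m and z of module in the frame of corner below 0.004 m and contact force between jaw and module above 8 N and value of joint lever below 0.04 rad and linear speed of module below 0.01 m/s); the robot touches nothing.
It fails at once if the lever is pushed on after the click, past 0.25 rad on its hub (overtightened) (value of joint lever above 0.25 rad).
It fails at once if a bystander is moved by more than 20 mm (distance of any of multimeter, screwdriver, spool, jar from where it was at the start of the episode above 0.02 m).
It also fails if it takes over 64 s, if anything falls off the work surface, if the arm or the gripper's body presses on something with over 40 N, if the wrist force passes 120 N, or if a joint passes its speed limit or range.

## Working session

There is one attempt and no reset: what is moved stays moved. The work goes in short steps, Python scripts to look and compute and a shell command to move; the robot and the scene stay as the last step left them, time stands still between calls to the robot, and variables do not carry over. Pictures are saved under pics/ and viewed, about 8 in all and at most 12, crops included, and the job is handed in when it is done.

```bash
ls; mkdir -p pics; cat > h.py <<'E'
import numpy as np, cv2
from rig import env, cams, models
def grab(n,save=None):
    im=cams.get_image(n)
    if save: cv2.imwrite('pics/'+save,im['color'][:,:,::-1])
    return im
def w(im,loc):
    T=np.array(im['world_from_camera']); return (T@np.r_[loc,1])[:3]
def px(im,u,v,d=None):
    d=im['depth'][v,u] if d is None else d
    return w(im,[(u-im['cx'])/im['fx']*d,-(v-im['cy'])/im['fy']*d,-d])
E
python3 - <<'E'
from h import *
np.set_printoptions(precision=4,suppress=True)
for c in ['top','side']:
    im=grab(c,c+'0.png')
    for q in ['module','corner','pivot','lever_end','jaw','fixture','multimeter','screwdriver','spool','jar']:
        r=models.landmark_of(c,q)
        print(c,q,[(round(x['p'],2),w(im,x['location']).round(4)) for x in r[:3]])
s=env.observe(); print(s['position'],s['tool_rot'],s['time_s'],s['grip_width'],s['ft_force'])
E
```

```text
pics
top module [(0.88, array([0.6906, 0.2776, 0.0027])), (0.82, array([0.571 , 0.0588, 0.0137])), (0.62, array([0.7944, 0.0293, 0.0004]))]
top corner [(0.94, array([0.6478, 0.0948, 0.0134]))]
top pivot [(0.8, array([ 0.5379, -0.0453,  0.0586])), (0.51, array([ 0.4623, -0.1772,  0.0592]))]
top lever_end [(0.61, array([ 0.4612, -0.1754,  0.0569])), (0.53, array([ 0.5839, -0.413 ,  0.0028])), (0.47, array([ 0.6448,  0.4469, -0.0034]))]
top jaw [(0.76, array([0.547 , 0.0216, 0.0147]))]
top fixture [(0.83, array([ 0.5471,  0.0393, -0.0024]))]
top multimeter [(0.61, array([ 0.4955,  0.422 , -0.0024])), (0.48, array([ 0.5485,  0.0358, -0.0031]))]
top screwdriver [(0.74, array([ 0.6439,  0.4483, -0.0024]))]
top spool [(0.63, array([ 0.5821, -0.4107,  0.0006]))]
top jar [(0.97, array([ 0.4632, -0.4661, -0.0032])), (0.48, array([0.6485, 0.0966, 0.0128]))]
side module [(0.92, array([0.5804, 0.0582, 0.0129])), (0.61, array([0.7907, 0.0343, 0.0035])), (0.59, array([ 0.6889,  0.2711, -0.0003]))]
side corner [(0.77, array([0.6493, 0.0933, 0.0128]))]
side pivot [(0.89, array([ 0.5384, -0.0482,  0.0605]))]
side lever_end [(0.78, array([ 0.4636, -0.1768,  0.0551]))]
side jaw [(0.57, array([0.5498, 0.0148, 0.014 ])), (0.28, array([0.5763, 0.0555, 0.0146]))]
side fixture [(0.83, array([0.5516, 0.0337, 0.0021]))]
side multimeter [(0.91, array([ 0.496 ,  0.4233, -0.0009]))]
side screwdriver [(0.74, array([ 0.6392,  0.4497, -0.0031])), (0.27, array([ 0.5365, -0.0504,  0.0562])), (0.22, array([ 0.5842, -0.4151, -0.0004]))]
side spool [(0.57, array([ 0.5864, -0.416 , -0.0023])), (0.46, array([0.4931, 0.4233, 0.0005]))]
side jar [(0.34, array([ 0.5857, -0.4171, -0.0017]))]
[0.1567 0.5272 0.2313] [[ 0.      0.2848  0.9586]
 [-0.      0.9586 -0.2848]
 [-1.     -0.      0.    ]] 1.1 0.08530315272502242 [-0.6356 -0.1305  0.5502]
```

View pics/top0.png

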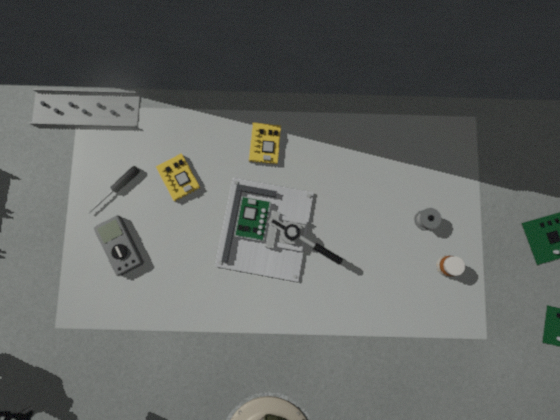

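View pics/side0.png

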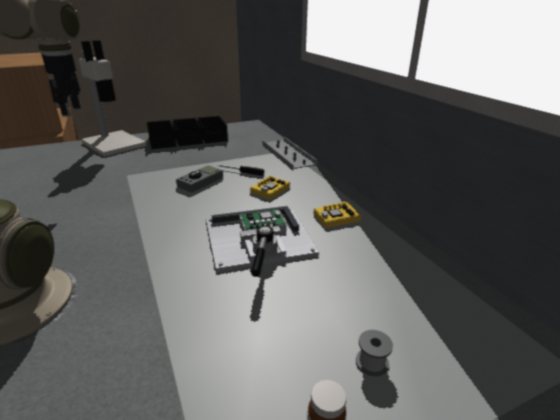

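Top view: the fixture sits near (265,230), with the module green at (253,218), the lever running from its hub (292,232) to (340,262), and yellow decoys at (265,143) and (180,178). The network's fixture points agree with this: yaw is about -8°, the cam about 0.05, and the module about 12 mm short of the stop.

```bash
cat >> h.py <<'E'
from scipy.spatial.transform import Rotation as R
np.set_printoptions(precision=4,suppress=True)
yaw=np.radians(-7.9)
C=np.array([.6486,.0940])           # corner, world
def setF(c,y):
    global C,yaw; C=np.array(c); yaw=y
def f2w(x,y): # fixture mm -> world m
    c,s=np.cos(yaw),np.sin(yaw); return C+np.array([[c,-s],[s,c]])@(np.array([x-90,y-70])/1000)
def w2f(p):
    c,s=np.cos(yaw),np.sin(yaw); return np.array([[c,s],[-s,c]])@((np.array(p[:2])-C)*1000)+[90,70]
def delta(x,y,z):
    s=env.observe(); M=np.array(s['tool_rot']); 
    t=np.r_[f2w(x,y),z/1000]-s['position']
    G=np.c_[[0,0,-1],[-np.sin(yaw),np.cos(yaw),0],[np.cos(yaw),np.sin(yaw),0]]
    print('row',(M.T@t*1000).round(1),R.from_matrix(M.T@G).as_rotvec().round(3),'now fix',w2f(s['position']).round(1),'z',round(s['position'][2]*1000,1))
E
python3 -c "
from h import *
delta(-75,27,231)"
```

```text
row [   0.3 -342.5  438.3] [-0.151  0.     0.   ] now fix [-456.8  431.5] z 231.3
```

```bash
python3 -m crank '[0,-170,220,-0.075,0,0, 0,-342,438,-0.151,0,0, 0,-342,438,-0.151,0,0, 0,-342,438,-0.151,0,0, 0,-342,438,-0.151,0,0, 0,-342,438,-0.151,0,0, 0,-342,438,-0.151,0,0, 0,-342,438,-0.151,0,0, 0,-342,438,-0.151,0,0, 0,-342,438,-0.151,0,0]' 0
python3 -c "
from h import *
delta(-75,27,231)"
```

```text
time_s: 1.93
position: [0.3992, 0.186, 0.2316]
tool_rot: [[0.001, 0.137, 0.991], [0.0, 0.991, -0.137], [-1.0, 0.0, 0.001]]
ft_force: [0.9, 0.9, -0.5]
grip_width: -0.0002
row [  0.6 -99.8  94.7] [ 0.     0.001 -0.   ] now fix [-169.7  126.8] z 231.6
```

```bash
python3 -m crank '[0,-100,95,0,0,0, 0,-100,95,0,0,0, 0,-100,95,0,0,0, 0,-100,95,0,0,0, 0,-100,95,0,0,0, 0,-100,95,0,0,0]'
python3 - <<'E'
from h import *
im=grab('wrist','w1.png')
for q in ['module','corner','pivot','lever_end','jaw','fixture']:
    r=models.landmark_of('wrist',q)
    print(q,[(round(x['p'],2),w(im,x['location']).round(4),w2f(w(im,x['location'])).round(1)) for x in r[:2]])
E
```

```text
time_s: 2.43
position: [0.4793, 0.0739, 0.2314]
tool_rot: [[-0.0, 0.139, 0.99], [0.001, 0.99, -0.139], [-1.0, 0.001, -0.0]]
ft_force: [0.5, 0.8, -0.9]
grip_width: 0.0001
module [(0.87, array([0.5742, 0.061 , 0.015 ]), array([20.8, 27.1])), (0.68, array([0.6845, 0.2702, 0.0028]), array([101.4, 249.4]))]
corner [(0.71, array([0.6508, 0.0896, 0.0139]), array([92.7, 65.9]))]
pivot [(0.82, array([ 0.5363, -0.047 ,  0.0574]), array([ -1.9, -85.1])), (0.29, array([0.5474, 0.0157, 0.0156]), array([  0.5, -21.5]))]
lever_end [(0.73, array([ 0.4625, -0.1787,  0.0589]), array([ -56.8, -225.7]))]
jaw [(0.86, array([0.5502, 0.0191, 0.0148]), array([  2.9, -17.7]))]
fixture []
```

View pics/w1.png

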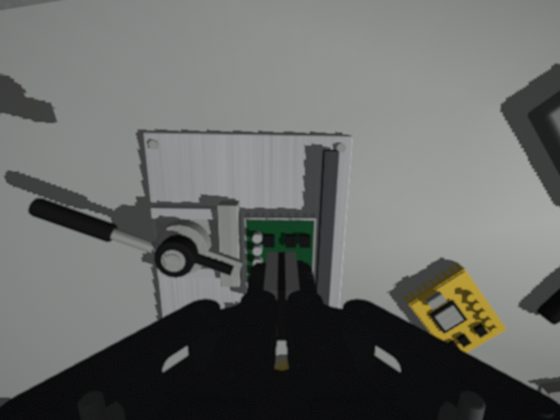

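The wrist view looks back towards the robot. It shows the plate's -x edge at row 132, the module's -x edge at row 218 (columns 245 to 316), the fence near column 328, and the jaw at columns 218 to 240. I'll check these against depth.

```bash
python3 - <<'E'
from h import *
im=grab('wrist')
for n,u,v in [('plate corner -x-y',146,133),('plate corner -x+y',349,138),('mod -x edge R',312,222),('mod -x edge L',250,222),('fence in',324,180),('fence end',330,153),('plate',220,170),('jaw +y -x',236,206),('jaw -y -x',221,206)]:
    p=px(im,u,v); print(n,p,w2f(p).round(1))
delta(-75,27,18)
E
```

```text
plate corner -x-y [ 0.4103 -0.0654  0.0128] [-124.1 -120.7]
plate corner -x+y [0.4066 0.0842 0.3758] [-148.3   27. ]
mod -x edge R [0.5292 0.1019 0.0351] [-29.4  61.4]
mod -x edge L [0.5195 0.0338 0.036 ] [-29.6  -7.4]
fence in [0.4847 0.1203 0.0304] [-75.9  73.5]
fence end [0.4564 0.1292 0.0317] [-105.2   78.5]
plate [0.4611 0.0073 0.0146] [-83.8 -41.7]
jaw +y -x [0.4992 0.0216 0.036 ] [-48.  -22.2]
jaw -y -x [0.4971 0.0053 0.0357] [-47.9 -38.7]
row [213.8  -0.5  -0.1] [ 0.001  0.001 -0.   ] now fix [-75.   27.5] z 231.8
```

```bash
python3 -m crank '[213,0,0,0,0,0, 213,0,0,0,0,0, 213,0,0,0,0,0, 213,0,0,0,0,0, 213,0,0,0,0,0, 213,0,0,0,0,0, 213,0,0,0,0,0]'
python3 -c "
from h import *
delta(-46,27,18); print(env.observe()['ft_force'])"
```

```text
time_s: 3.42
position: [0.4786, 0.0748, 0.0178]
tool_rot: [[-0.003, 0.136, 0.991], [0.001, 0.991, -0.136], [-1.0, 0.0, -0.003]]
ft_force: [-0.1, -0.3, 1.0]
grip_width: -0.0003
row [-0.3 -0.7 29.7] [ 0.001 -0.003 -0.   ] now fix [-75.7  27.6] z 17.8
[-0.1216 -0.2837  0.9577]
```

```bash
python3 -m crank '[0,0,10,0,0,0, 0,0,20,0,0,0, 0,0,28,0,0,0, 0,0,30,0,0,0, 0,0,32,0,0,0, 0,0,34,0,0,0, 0,0,36,0,0,0, 0,0,38,0,0,0, 0,0,39,0,0,0, 0,0,39,0,0,0]'
python3 -c "
from h import *
delta(-31,27,18)"
```

```text
time_s: 4.25
position: [0.5174, 0.0695, 0.0177]
tool_rot: [[-0.003, 0.136, 0.991], [0.001, 0.991, -0.136], [-1.0, 0.0, -0.003]]
ft_force: [-1.9, 1.2, 0.9]
grip_width: -0.0001
row [-0.4 -0.7  5.6] [ 0.001 -0.003 -0.   ] now fix [-36.6  27.7] z 17.7
```

Contact at about 2 N, so the module is sliding. I'll carry on in small steps.

```bash
python3 -m crank '[0,0,1,0,0,0, 0,0,2,0,0,0, 0,0,3,0,0,0, 0,0,4,0,0,0, 0,0,4,0,0,0]'; python3 -m crank '[0,0,1,0,0,0, 0,0,2,0,0,0, 0,0,2,0,0,0]'
```

```text
time_s: 4.67
position: [0.5216, 0.0689, 0.0176]
tool_rot: [[-0.003, 0.136, 0.991], [0.001, 0.991, -0.136], [-1.0, 0.0, -0.003]]
ft_force: [-1.5, -0.3, 1.5]
grip_width: -0.0001
time_s: 4.92
position: [0.5235, 0.0686, 0.0176]
tool_rot: [[-0.004, 0.136, 0.991], [0.001, 0.991, -0.136], [-1.0, 0.0, -0.004]]
ft_force: [-3.0, 0.3, 2.1]
grip_width: 0.0004
```

```bash
python3 -m crank '[0,0,1,0,0,0, 0,0,2,0,0,0, 0,0,2,0,0,0]'; python3 -m crank '[0,0,1,0,0,0, 0,0,2,0,0,0, 0,0,2,0,0,0]'
```

```text
time_s: 5.17
position: [0.5236, 0.0687, 0.0174]
tool_rot: [[-0.008, 0.136, 0.991], [0.001, 0.991, -0.136], [-1.0, -0.0, -0.008]]
ft_force: [-10.2, 1.2, 7.6]
grip_width: -0.0003
time_s: 5.42
position: [0.5235, 0.0687, 0.0173]
tool_rot: [[-0.013, 0.136, 0.991], [0.001, 0.991, -0.136], [-1.0, -0.0, -0.013]]
ft_force: [-10.8, 0.3, 8.1]
grip_width: 0.0002
```

The module is against the stop: the force rises to about 11 N with no further motion. TCP is at fixture x = -30, which agrees with the expected -31. I'll back off, go up and check.

```bash
python3 -m crank '[0,0,-10,0,0,0, 0,0,-35,0,0,0, 0,0,-45,0,0,0, -40,0,-45,0,0,0, -80,0,-45,0,0,0, -120,0,-45,0,0,0, -160,0,-45,0,0,0, -200,0,-45,0,0,0, -212,0,-45,0,0,0, -212,0,-45,0,0,0]'
python3 - <<'E'
from h import *
im=grab('wrist','w2.png')
for q in ['module','corner','pivot','lever_end','jaw']:
    r=models.landmark_of('wrist',q)
    print(q,[(round(x['p'],2),w2f(w(im,x['location'])).round(1)) for x in r[:2]])
delta(-95,-188,130)
E
```

```text
time_s: 6.25
position: [0.4837, 0.0743, 0.2336]
tool_rot: [[-0.004, 0.136, 0.991], [0.001, 0.991, -0.136], [-1.0, 0.0, -0.004]]
ft_force: [-0.4, 0.3, -0.6]
grip_width: 0.0003
module [(0.86, array([103.7, 248. ])), (0.59, array([33.7, 24.6]))]
corner []
pivot [(0.56, array([ -4.1, -80.7]))]
lever_end [(0.88, array([ -57.8, -228.8]))]
jaw [(0.95, array([  0.5, -20.7]))]
row [  98.9 -215.6  -20.9] [ 0.002 -0.016  0.   ] now fix [-72.9  27.7] z 228.5
```

View pics/w2.png

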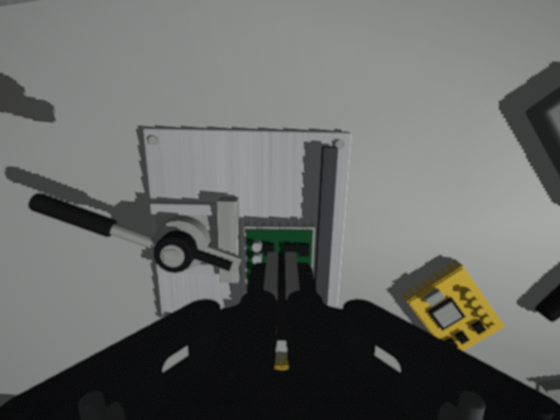

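The module's -x edge is now level at row 227 (columns 245 to 313), square and at x ≈ 34 by the network. The lever end is at (38,202). Next I'll go to the lever's clockwise side.

```bash
python3 -m crank '[0,-40,-4,0,0,0, 0,-80,-8,0,0,0, 20,-120,-14,0,0,0, 50,-160,-20,0,0,0, 80,-200,-20,0,0,0, 99,-216,-21,0,0,0, 99,-216,-21,0,0,0, 99,-216,-21,0,0,0]'
python3 - <<'E'
from h import *
delta(-95,-188,40)
E
```

```text
time_s: 7.22
position: [0.4287, -0.1373, 0.1281]
tool_rot: [[-0.02, 0.139, 0.99], [0.004, 0.99, -0.139], [-1.0, 0.001, -0.02]]
ft_force: [-0.4, -0.2, 1.0]
grip_width: 0.0
row [88.1  1.2  2.8] [-0.001 -0.02  -0.001] now fix [ -96.  -189.3] z 128.1
```

```bash
python3 -m crank '[40,0,0,0,-0.02,0, 80,1,1,0,-0.02,0, 88,1,1,0,-0.02,0, 88,1,1,0,-0.02,0]'
python3 - <<'E'
from h import *
for cam in [0.05,0.25,.45,.65,.8,.9,1.0,1.1]:
    th=np.radians(-115)+cam; ph=abs(th+np.pi/2); off=10+11*np.cos(ph)+14.5*np.sin(ph)
    p=np.array([0,-85])+132*np.array([np.cos(th),np.sin(th)])+off*np.array([np.sin(th),-np.cos(th)])
    print(cam,p.round(1)); 
delta(-75,-195,40)
E
```

```text
time_s: 7.55
position: [0.4277, -0.1348, 0.0393]
tool_rot: [[-0.003, 0.138, 0.99], [0.004, 0.99, -0.137], [-1.0, 0.003, -0.004]]
ft_force: [0.1, 0.1, 0.4]
grip_width: -0.0001
0.05 [ -73.5 -197.6]
0.25 [ -47.5 -210.4]
0.45 [ -19.4 -217.3]
0.65 [   4.7 -219.1]
0.8 [  23.2 -217.4]
0.9 [  35.5 -214.8]
1.0 [  47.7 -211. ]
1.1 [  59.6 -206. ]
row [-0.9 -8.1 22.3] [-0.    -0.004 -0.003] now fix [ -97.3 -186.9] z 39.3
```

```bash
python3 -m crank '[0,-5,10,0,0,0, 0,-8,16,0,0,0, 0,-11,22,0,0,0, 0,-14,29,0,0,0, 0,-18,37,0,0,0, 0,-21,45,0,0,0, 0,-24,53,0,0,0, 0,-27,61,0,0,0, 0,-29,68,0,0,0, 0,-30,73,0,0,0]'
python3 - <<'E'
from h import *
delta(5,-219,40)
E
```

```text
time_s: 8.38
position: [0.4954, -0.1736, 0.0391]
tool_rot: [[-0.006, 0.137, 0.991], [0.006, 0.991, -0.137], [-1.0, 0.005, -0.007]]
ft_force: [-5.9, 5.1, 0.5]
grip_width: 0.0001
row [-1.1 -2.9 30. ] [ 0.    -0.007 -0.005] now fix [ -25.  -216.1] z 39.1
```

The force is about 6 N, which matches cam friction at a 0.13 m radius. Carrying on.

```bash
python3 -m crank '[0,-1,5,0,0,0, 0,-2,10,0,0,0, 0,-2,15,0,0,0, 0,-3,20,0,0,0, 0,-3,25,0,0,0, 0,-3,29,0,0,0, 0,-3,32,0,0,0, 0,-3,34,0,0,0]'
python3 - <<'E'
from h import *
delta(23,-217,40)
im=grab('top')
for q in ['lever_end','module','jaw','pivot']:
    r=models.landmark_of('top',q); print(q,[(round(x['p'],2),w2f(w(im,x['location'])).round(1)) for x in r[:2]])
E
```

```text
time_s: 9.05
position: [0.5277, -0.1803, 0.0392]
tool_rot: [[-0.01, 0.137, 0.991], [0.008, 0.991, -0.137], [-1.0, 0.007, -0.011]]
ft_force: [-6.2, 3.2, 0.7]
grip_width: 0.0003
row [-1.   1.3 15. ] [ 0.001 -0.011 -0.007] now fix [   8.  -218.3] z 39.2
lever_end []
module [(0.87, array([104.7, 250.9])), (0.85, array([241.6,  28.6]))]
jaw [(0.95, array([  1.1, -10.2]))]
pivot [(0.58, array([  0.5, -85.8]))]
```

```bash
for i in 1; do python3 -m crank '[0,0,3,0,0,0, 0,0,6,0,0,0, 0,0,9,0,0,0, 0,0,10,0,0,0]'; done; python3 -m crank '[0,1,2,0,0,0, 0,1,4,0,0,0, 0,1,6,0,0,0, 0,1,6,0,0,0]'
python3 -c "
from h import *
delta(35,-215,40)"
```

```text
time_s: 9.63
position: [0.5368, -0.181, 0.0394]
tool_rot: [[-0.012, 0.136, 0.991], [0.009, 0.991, -0.136], [-1.0, 0.008, -0.014]]
ft_force: [-7.1, 3.9, 0.3]
grip_width: 0.0002
time_s: 9.97
position: [0.542, -0.1803, 0.0396]
tool_rot: [[-0.016, 0.136, 0.991], [0.011, 0.991, -0.136], [-1.0, 0.009, -0.017]]
ft_force: [-4.7, 1.0, -0.5]
grip_width: -0.0001
row [-0.6  1.4 12.9] [ 0.002 -0.017 -0.009] now fix [  22.1 -216.4] z 39.6
```

```bash
python3 -m crank '[0,0,2,0,0,0, 0,1,4,0,0,0, 0,1,5,0,0,0, 0,1,5,0,0,0]';  python3 -m crank '[0,0,2,0,0,0, 0,1,4,0,0,0, 0,1,4,0,0,0]'
```

```text
time_s: 10.3
position: [0.5461, -0.1796, 0.0397]
tool_rot: [[-0.019, 0.136, 0.991], [0.012, 0.991, -0.135], [-1.0, 0.009, -0.021]]
ft_force: [-6.2, 0.4, -0.3]
grip_width: -0.0004
time_s: 10.55
position: [0.5493, -0.179, 0.0399]
tool_rot: [[-0.022, 0.135, 0.991], [0.012, 0.991, -0.135], [-1.0, 0.009, -0.024]]
ft_force: [-5.3, -0.4, -0.9]
grip_width: 0.0001
```

```bash
python3 -m crank '[0,0,2,0,0,0, 0,1,4,0,0,0, 0,1,4,0,0,0]'
python3 -c "
from h import *
delta(35,-215,40)"
```

```text
time_s: 10.8
position: [0.5525, -0.1783, 0.04]
tool_rot: [[-0.026, 0.135, 0.991], [0.013, 0.991, -0.135], [-1.0, 0.009, -0.027]]
ft_force: [-5.5, -0.9, -1.9]
grip_width: -0.0002
row [-0.1 -2.1  2.7] [ 0.003 -0.027 -0.009] now fix [  32.3 -213. ] z 40.0
```

```bash
python3 -m crank '[0,0,2,0,0.003,0, 0,1,4,0,0.005,0, 0,1,4,0,0.005,0]'
```

```text
time_s: 11.05
position: [0.5555, -0.1777, 0.04]
tool_rot: [[-0.034, 0.134, 0.99], [0.014, 0.991, -0.134], [-0.999, 0.01, -0.036]]
ft_force: [-6.3, -0.6, -1.7]
grip_width: -0.0003
```

```bash
python3 -m crank '[0,0,2,0,0,0, 0,1,3,0,0,0, 0,1,3,0,0,0]'
```

```text
time_s: 11.3
position: [0.5571, -0.1771, 0.04]
tool_rot: [[-0.039, 0.134, 0.99], [0.015, 0.991, -0.134], [-0.999, 0.009, -0.041]]
ft_force: [-9.2, -1.9, -1.0]
grip_width: -0.0001
```

```bash
python3 -m crank '[0,0,1,0,0,0, 0,0,3,0,0,0, 0,0,3,0,0,0]'
```

```text
time_s: 11.55
position: [0.5583, -0.177, 0.04]
tool_rot: [[-0.045, 0.134, 0.99], [0.016, 0.991, -0.133], [-0.999, 0.01, -0.047]]
ft_force: [-11.3, 0.7, 0.5]
grip_width: 0.0002
```

```bash
python3 -m crank '[0,0,1,0,-0.003,0, 0,0,3,0,-0.005,0, 0,0,3,0,-0.005,0]'
```

```text
time_s: 11.8
position: [0.5593, -0.1767, 0.0399]
tool_rot: [[-0.045, 0.133, 0.99], [0.017, 0.991, -0.133], [-0.999, 0.011, -0.047]]
ft_force: [-9.7, 1.3, 0.7]
grip_width: 0.0
```

```bash
python3 -m crank '[0,0,2,0,-0.005,0, 0,0,4,0,-0.01,0, 0,0,4,0,-0.01,0]'
```

```text
time_s: 12.05
position: [0.5615, -0.1766, 0.0398]
tool_rot: [[-0.041, 0.133, 0.99], [0.018, 0.991, -0.132], [-0.999, 0.012, -0.043]]
ft_force: [-9.9, 1.6, 0.6]
grip_width: -0.0
```

```bash
python3 -m crank '[0,0,2,0,-0.005,0, 0,0,4,0,-0.01,0, 0,0,4,0,-0.01,0]'
python3 -c "
from h import *
delta(39,-214,40)"
```

```text
time_s: 12.3
position: [0.5637, -0.1764, 0.0398]
tool_rot: [[-0.036, 0.133, 0.991], [0.018, 0.991, -0.132], [-0.999, 0.013, -0.038]]
ft_force: [-9.3, 1.4, 0.1]
grip_width: -0.0003
row [-0.1 -4.5 -4.1] [ 0.005 -0.038 -0.013] now fix [  43.  -209.5] z 39.8
```

The force peaked at 11 N and is now falling (9.9 → 9.3) while the lever advances freely, so the clutch is giving way at about 0.04 rad. A little further.

```bash
python3 -m crank '[0,0,2,0,-0.005,0, 0,0,4,0,-0.01,0, 0,0,4,0,-0.01,0]'
```

```text
time_s: 12.55
position: [0.5659, -0.1762, 0.0398]
tool_rot: [[-0.031, 0.132, 0.991], [0.019, 0.991, -0.131], [-0.999, 0.014, -0.033]]
ft_force: [-8.7, 1.8, 0.5]
grip_width: 0.0
```

```bash
python3 -m crank '[0,1,2,0,-0.005,0, 0,1,4,0,-0.01,0, 0,1,4,0,-0.01,0]'
python3 - <<'E'
from h import *
im=grab('wrist')
c=cv2.resize(im['color'][120:330,100:380],(800,600),interpolation=cv2.INTER_CUBIC)
cv2.imwrite('pics/w3.png',c[:,:,::-1])
r=models.landmark_of('wrist','pivot'); print([(round(x['p'],2),w2f(w(im,x['location'])).round(1)) for x in r[:1]])
E
```

```text
time_s: 12.8
position: [0.5685, -0.1753, 0.0398]
tool_rot: [[-0.026, 0.132, 0.991], [0.019, 0.991, -0.131], [-0.999, 0.015, -0.028]]
ft_force: [-8.2, -0.5, -0.3]
grip_width: 0.0002
[]
```

View pics/w3.png

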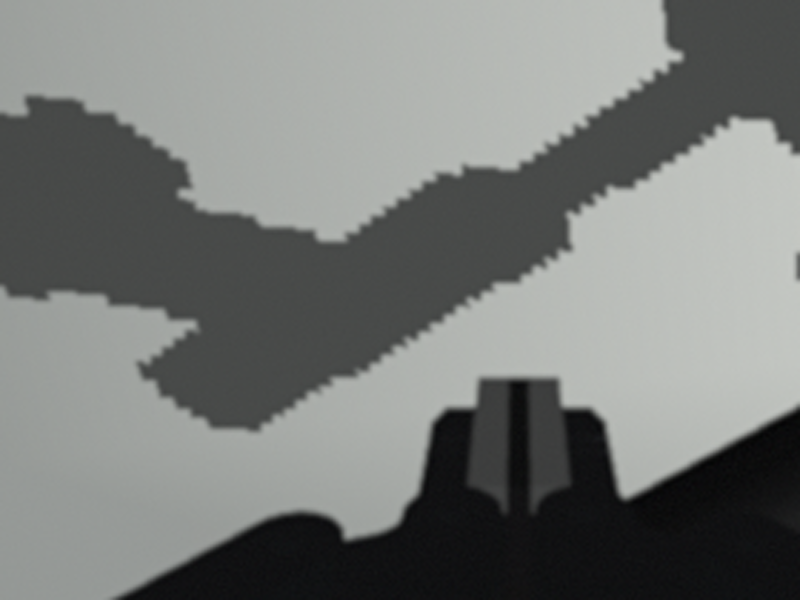

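The wrist crop shows only shadows and the fingertips, at (520,380), with the lever hidden behind the gripper. Travel since the stall is about 9.5 mm (0.07 rad) and the force is down about 20%, both well short of 0.25. I'll take two more small steps for margin.

```bash
python3 -m crank '[0,1,2,0,-0.005,0, 0,1,4,0,-0.01,0, 0,1,4,0,-0.01,0]'
```

```text
time_s: 13.15
position: [0.571, -0.1744, 0.0398]
tool_rot: [[-0.021, 0.131, 0.991], [0.018, 0.991, -0.131], [-1.0, 0.016, -0.023]]
ft_force: [-8.3, 0.4, -0.4]
grip_width: 0.0002
```

```bash
python3 -m crank '[0,1,2,0,-0.005,0, 0,1,4,0,-0.01,0, 0,1,4,0,-0.01,0]'
python3 - <<'E'
from h import *
for c in ['top','side']:
    im=grab(c)
    a=im['color'][170:300,200:360] if c=='top' else im['color'][190:300,190:330]
    cv2.imwrite(f'pics/{c}3.png',cv2.resize(a,None,fx=4,fy=4,interpolation=cv2.INTER_CUBIC)[:,:,::-1])
    for q in ['lever_end','module','jaw']:
        r=models.landmark_of(c,q); print(c,q,[(round(x['p'],2),w2f(w(im,x['location'])).round(1)) for x in r[:3]])
E
```

```text
time_s: 13.4
position: [0.5736, -0.1735, 0.0398]
tool_rot: [[-0.015, 0.131, 0.991], [0.018, 0.991, -0.131], [-1.0, 0.016, -0.017]]
ft_force: [-7.4, 0.0, -0.6]
grip_width: 0.0
top lever_end []
top module [(0.85, array([106.4, 253.9])), (0.75, array([31.7, 30.1])), (0.74, array([239.6,  25.5]))]
top jaw [(0.69, array([-0.8, -5. ])), (0.37, array([ 39.7, 418.1]))]
side lever_end [(0.87, array([  85.1, -206.4]))]
side module [(0.89, array([103. , 249.6])), (0.87, array([239.1,  29.7])), (0.83, array([40.5, 25.2]))]
side jaw [(0.68, array([ 0.9, -4.5]))]
```

View pics/side3.png

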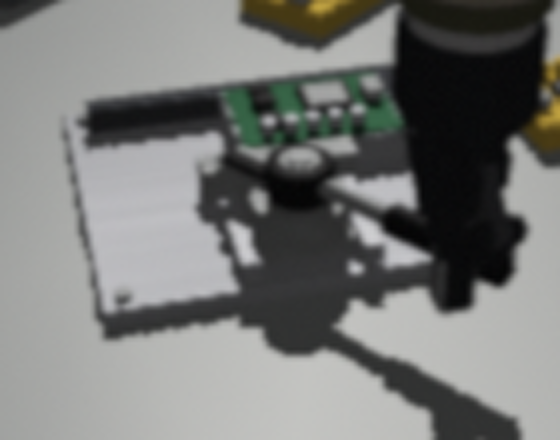

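Side crop: the lever (hub at (295,165), grip at (410,225)) sits against the fingers and the module lies along the fence. The lever end gives cam + lever ≈ 1.05 rad, so the lever is at roughly 0.14. The force is down 30%, so it has clicked. I'll back off gently.

```bash
python3 -m crank '[0,-1,-3,0,0,0, 0,-2,-6,0,0,0, 0,-3,-10,0,0,0, 0,-4,-14,0,0,0, 0,-5,-18,0,0,0, 0,-6,-22,0,0,0, 0,-7,-26,0,0,0, 0,-8,-31,0,0,0, 0,-8,-40,0,0,0, 0,-8,-50,0,0,0]'
```

```text
time_s: 14.63
position: [0.5228, -0.1749, 0.0409]
tool_rot: [[-0.014, 0.13, 0.991], [0.018, 0.991, -0.13], [-1.0, 0.016, -0.017]]
ft_force: [-0.4, -0.1, 0.1]
grip_width: -0.0004
```

```bash
python3 -m crank '[-40,0,-20,0,0,0, -80,0,-40,0,0,0, -120,0,-70,0,0,0, -160,0,-110,0,0,0, -200,0,-130,0,0,0, -200,30,-150,0,0,0, -200,70,-150,0,0,0, -200,110,-150,0,0,0, -200,150,-150,0,0,0, -200,150,-150,0,0,0]'
python3 - <<'E'
from h import *
for c in ['wrist','top','side']:
    im=grab(c,c+'4.png')
    for q in ['lever_end','module','jaw','corner','pivot']:
        r=models.landmark_of(c,q); print(c,q,[(round(x['p'],2),w2f(w(im,x['location'])).round(1)) for x in r[:3]])
    if c!='wrist':
        for q in ['multimeter','screwdriver','spool','jar']:
            r=models.landmark_of(c,q); print(c,q,[(round(x['p'],2),w(im,x['location']).round(3)) for x in r[:1]])
E
```

```text
time_s: 15.47
position: [0.3959, -0.0049, 0.2465]
tool_rot: [[-0.013, 0.125, 0.992], [0.019, 0.992, -0.124], [-1.0, 0.017, -0.015]]
ft_force: [-0.5, -0.8, -0.2]
grip_width: 0.0001
wrist lever_end []
wrist module [(0.87, array([35.7, 31.1])), (0.61, array([101.9, 250.7]))]
wrist jaw [(0.62, array([ 0.5, -8.6]))]
wrist corner [(0.66, array([91.8, 66.5]))]
wrist pivot []
top lever_end [(0.9, array([  65. , -220.1]))]
top module [(0.93, array([33.9, 29.5])), (0.75, array([240.5,  28.9])), (0.64, array([  61.2, -221.7]))]
top jaw [(0.67, array([ -0.4, -85.8])), (0.61, array([ 1.2, -2.8]))]
top corner [(0.78, array([90.3, 75.6]))]
top pivot [(0.86, array([  0.8, -85.2]))]
top multimeter [(0.77, array([ 0.495,  0.422, -0.002]))]
top screwdriver [(0.79, array([ 0.644,  0.449, -0.002]))]
top spool [(0.69, array([ 0.584, -0.416,  0.003]))]
top jar [(0.64, array([ 0.462, -0.468, -0.004]))]
side lever_end [(0.92, array([  65.9, -220.6])), (0.62, array([36.7, 25.7]))]
side module [(0.93, array([106.8, 247.9])), (0.9, array([238.1,  31.9])), (0.6, array([40., 27.]))]
side jaw [(0.81, array([-0.3, -7.7]))]
side corner [(0.95, array([87.6, 70.5]))]
side pivot [(0.66, array([  1.2, -86.1]))]
side multimeter [(0.77, array([0.495, 0.422, 0.001]))]
side screwdriver [(0.69, array([0.642, 0.45 , 0.   ]))]
side spool [(0.76, array([ 0.583, -0.417, -0.001]))]
side jar []
```

View pics/wrist4.png

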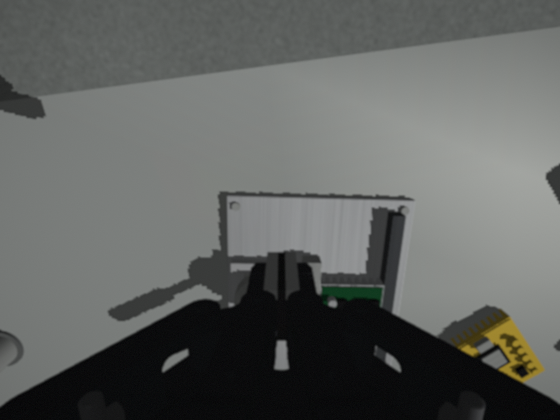

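Wrist view: the module (green, (350,295)) touches the fence, with the jaw edge against it near (320,270). The lever has sprung back from 1.05 to 0.89 rad. One last look before I hand in.

```bash
python3 - <<'E'
from h import *
a=cv2.imread('pics/side4.png')[195:295,190:330]; b=cv2.imread('pics/top4.png')[170:285,205:350]
r=lambda i,s:cv2.resize(i,s,interpolation=cv2.INTER_CUBIC)
cv2.imwrite('pics/fin.png',np.hstack([r(a,(420,300)),r(b,(378,300))]))
E
```

```text
(no output)
```

View pics/fin.png

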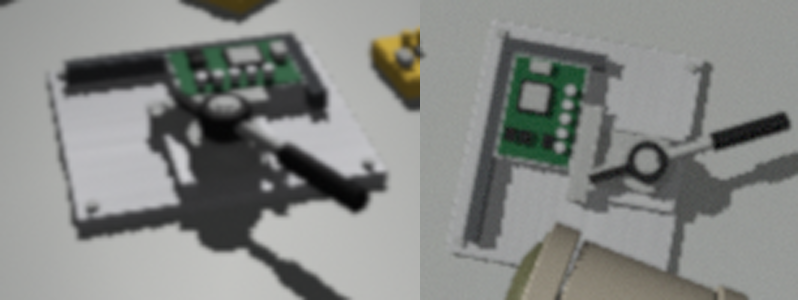

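The module sits in the corner (right panel, (545,108)), flush with both the stop and the fence. The jaw at (588,150) is on it, the lever is straight, and the arm is clear. Handing in.

```bash
python3 -c "
from rig import env
print(env.close_job(), env.observe()['time_s'])"
```

```text
the job is handed in; nothing more can be done
the job is handed in; nothing more can be done
```

I pushed the module about 13 mm to the end stop, where the force rose to about 11 N with no further motion. I then swung the lever counter-clockwise until the clutch gave way. The push force peaked at about 11 N and had fallen to 7.4 N, with the lever about 0.15 rad past straight, when I stopped and let it spring back. The job was handed in at about 16 s of the 64 s allowed, and no verdict was reported.

**Module:** the last network reading puts its origin at about (35, 30) mm in fixture coordinates, which is the in-place position. The final picture shows it square against both the stop and the fence.

**Jaw and lever:** in the picture the jaw is on the module. The lever end reads cam + lever ≈ 0.89 rad, down from about 1.05 while pushed, which fits a cam near 0.9 and a straight lever.

**Bystanders and arm:** the multimeter, screwdriver, spool and jar are within a few mm of where they started. The side camera missed the jar, so that one rests on the top camera alone. The arm is clear of everything.

**Not measured or in disagreement:**
- The clamp force and the clutch angle could not be measured directly. I inferred them from the push force and the lever travel.
- The networks' fixture points scattered by 3 to 7 mm, for example the module's x read 34 to 40 and the jaw face's y read -3 to -9 against an expected -10.

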